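# Slide the battery cover under its rails and snap its three tabs

## Robot

A 6-joint arm with a two-finger parallel gripper is mounted at the origin on a cart in front of the work surface, level with it; the furniture and walls round the work are solid. World frame = base frame: x ahead of the robot, y to its left, z up, the work surface at z = 0. Lengths are in mm, angles in degrees, forces in N, time in s.
With the tool pointing down it reaches from about 150 to 775 mm from the base axis. Payload 6.1 kg.
Tool frame: the origin (TCP) lies midway between the tips of the shut fingers; the grasp point (between the pads) lies 19 mm behind it; z points along the fingers, y is the line along which they close (so a half turn about z gives the same grasp; the last joint's range is limited). The gripper opens to 85 mm and grips with 20 to 120 N. Pads are 22 mm wide; open, the fingers measure 114 mm over their backs; the gripper's body (76 mm by 85 mm) begins 54 mm behind the grasp point. The pads swing forward as they close: fully open they stand 13 mm farther back than shut.
Start: joints at [69.385, 7.208, -2.269, 80.523, 0, 90], TCP at [184.838, 491.369, 231.295] pointing down, gripper open.
Joint ranges: [-155.77, 155.77], [-54.66, 111.73], [-72.52, 77.12], [-102.08, 115.82], [-83.92, 84.16], [-180, 180]. Speed limits (degrees/s): [136.94, 136.94, 172.46, 180, 180, 180].

## Interface

Orientations are given as a 3x3 rotation matrix whose columns are the frame's x, y, z axes.
In Python, from cell import manip gives the robot as it stands.
- The arm moves only by the tool carry_out, never from a script. Its argument "commands" is text: rows parted by semicolons, each of 7 numbers parted by spaces: the turn, a rotation vector about the tool's x, y, z in units of 2 rad (1.0 is 2 rad), then the shift along the tool's x, y, z in units of 1 m (1.0 is 1 m), then the opening, from 0 (shut) to 1 (fully open). A call has 1 to 8 rows; each row is the pose to reach, as a shift and turn from the pose commanded when the call began, along the tool's axes at that moment; what a row does not reach only later rows make up. A row lasts 1/10 s, in which the tool goes at most 50 mm and 8.59 degrees, less where a joint would pass 70% of its speed; a pose out of reach is approached as far as the arm can. A call with a number of a shift or a turn outside -1 to 1 is refused whole. A call with a gripper value outside its range is refused whole. The fingers move at their own pace and stop on an object; "grip_force" is the grip in N (left out, the last holds). Time passes only in rows, so rows that repeat a pose let the fingers close. It gives the time, the measured TCP pose, the force, the opening and the grip force at its end, in the units of the state.
- manip.read_state(): the state, without advancing time (a new reading comes with each control period).
- manip.capture(name): name is "scene" or "top" or "wrist"; returns (picture, depth): 480x640x3 uint8, red, green, blue; 480x640 float32, mm along the optical axis (not along the pixel's ray), 0 where there is no reading.
- manip.camera_params(name): a dict with "intrinsics" (3x3 intrinsics, pixels), "R" (3x3) and "t" (3): a world point X has camera coordinates R X + t. Camera axes: x right, y down, z forward; pixel columns grow to the right and rows downward; lengths in mm; the calibration is good to about 2 mm. The wrist camera is an equidistant fisheye: a pixel r from the principal point sees the ray r / f radians off the axis. A picture is of the moment at which its call begins: read the wrist's pose just before it. camera_params takes no time and is no camera call; for the wrist camera it gives the pose at the moment of the call.
- manip.finish_job(): hands the job in; it is judged then, once.
Trained networks look in the newest picture that a camera, given by its name, has taken for a name from the list of things; names that differ only in an ending like _2 or _b are one class to them, and where a whole thing is asked for, a point or a joint stands for the part that bears it (a point fixed in the world has none). Each returns a list of dicts, best first, with "score" (0 to 1); they miss things now and then, are a little off and sometimes report something else, mostly with a low value. They report only what shows in the picture. A call takes as long as a camera call. They do not tell look-alikes from the thing itself.
- manip.search_frame(thing, camera): "location" ([x, y, z] in mm, in world coordinates, good to about 4 mm: the middle of the surface that is visible of it).
- manip.regions_of(thing, camera): "region" (480x640 bool, what is visible of it).
The state is a dict: "t": time; "joints": joint angles; "dq": joint speeds; "joint_torque": joint torques, N m; "position": TCP position; "tcp_rot": TCP orientation; "force": force on the tool from outside, world axes, zero at the start; "torque": the same for the moment, N m; "grip_width": finger opening in mm; "grasp_force": force on a finger pad.
Only numpy, scipy, OpenCV 4.12 (cv2) and the standard library are available. Lean on these libraries where they do the work, as an engineer would, in place of code of your own. Each camera call takes 0.05 s, during which the arm holds its last target. There are 200 camera calls.

## Task

Close the battery bay of the test unit: pick up the blue cover by its ridge, bring it to the open near end of the bay and slide it along the ledges under the two black overhanging lips until it is fully home against the end wall, with its notched end leading and the orange tabs still up. Then press the three orange tabs (left, right, far) down one after another until each is fully engaged in its notch, and let go of everything. Leave the tape roll, the bottle and the meter where they are.

Things in the scene. Friction and masses are not known exactly. Their poses are not given: they have to be found in the camera images.
- battery_bay: Grey battery bay, fixed, 170 x 156 x 54 mm, open above, two grey cells inside. Origin: on the bench under the middle of the closed cover; +x from the open mouth (near the robot) to the end wall, +y left. Guide walls stand 47 mm either side of the middle and flare out by 6 mm from x = -55 to -80 mm, the near end. The wall that stops the cover's leading edge is at x = 55 mm.
- bay_home (a point): Where the cover's origin lies when fully home: 34 mm above the bay's origin, axes as the bay's. The cover runs on ledges at this height, x from -80 to 55 mm.
- bay_mouth (a point): Middle of the mouth at ledge height (bay x = -55, z = 34 mm), axes as the bay's. From here to bay x = 10 mm a black lip overhangs each side, underside at bay z = 44 mm, top at 50 mm, from y = 36 mm outwards: the cover can enter only by sliding towards +x; its ridge passes between the lips (72 mm apart).
- cover: Loose blue plastic cover, plate 110 (x) x 90 (y) x 6 mm, 0.08 to 0.17 kg, lying flat, ridge up. Origin: middle of the underside. +x is the end that leads into the bay: it has a notch in the middle of its edge (34 mm wide, 13 deep). Each long side has a notch too (x from 23 to 42 mm, 13 deep). The ridge runs along x from -45 to 5 mm, 14 mm thick, its top 40 mm above the underside.
- cover_grip (a point): Middle of the cover's ridge (cover x = -20, y = 0, 34 mm above the underside), to be pinched across its 14 mm thickness, fingers closing along the cover's y. Axes as the cover's.
- tab_left (a joint): Angle of the left orange tab: 0 = flat, snapped down; grows as it stands up (starts 0.5 to 0.8, limit 0.95 rad). Arm 46 x 22 x 10 mm, hinged at bay x = 34, y = +70, z = 48 mm, reaching towards the middle. Stiff: stays where left, needs 2 to 3 N. At 0 its top is at bay z = 52 mm and its tooth, 30 mm from the hinge, sits in the cover's notch; if the cover is not home it will not go flat.
- tab_right (a joint): Angle of the right orange tab, mirror image of the left one: hinged at bay x = 34, y = -70, z = 48 mm, reaching towards +y. Values as tab_left.
- tab_far (a joint): Angle of the far orange tab, the same part: hinged behind the end wall at bay x = 80, y = 0, z = 48 mm, reaching towards -x; its tooth enters the notch in the cover's leading edge. Values as tab_left.
- tab_left_pad (a point): Point on the upper face of the left tab, 30 mm from its hinge (moves with it). Pushing straight down with closed fingers at bay x = 34, y = +44 mm closes the tab from any start.
- tab_right_pad (a point): The same point on the right tab; push straight down at bay x = 34, y = -44 mm.
- tab_far_pad (a point): The same point on the far tab; push straight down at bay x = 54, y = 0 mm.
- kapton_roll: Bystander: roll of amber tape lying flat, 62 mm across, 19 mm high; origin under its centre.
- wash_bottle: Bystander: white pump bottle with a blue head, 66 mm across, 137 mm high; origin under its centre.
- multimeter: Bystander: orange hand meter lying flat, 150 x 76 x 40 mm; origin under its centre.
Mind the look-alikes: they are no part of the job. Of the things that look like the cover, take the one that is nearest to the robot's base at the start.

How it is judged:
By the outcome, as a careful person would: the job done as asked, in the order asked, and still so for the second after the job is handed in, with the robot touching nothing.
It also fails if it takes over 51 s, if anything falls off the work surface, if the arm or the gripper's body presses on something with over 40 N, if the wrist force passes 120 N, or if a joint passes its speed limit or range.

## Working session

There is one attempt and no reset: what is moved stays moved. The work goes in short steps, Python scripts to look and compute and a tool call to move; the robot and the scene stay as the last step left them, time stands still between calls to the robot, and variables do not carry over. Pictures are saved under pics/ and viewed, at most 10 in all, crops included, and the job is handed in when it is done.

Besides the shell and the picture viewer there is one more tool, called by a JSON object that holds its "fn" and its "kwargs". carry_out: Moves the arm, as the interface text tells. Shifts and turns lie within -1 to 1; 1 stands for 1 m of shift or 2 rad of turn. Its arguments: {"type":"object","properties":{"commands":{"type":"string"},"grip_force":{"type":"number"}},"required":["commands"]}

```bash
mkdir -p pics; ls; cat > h.py <<'E'
import numpy as np, cv2
from cell import manip
def cap(n,save=None):
    p,d=manip.capture(n)
    if save: cv2.imwrite('pics/'+save,p[:,:,::-1])
    return p,d
def world(n,d,c=None):
    c=c or manip.camera_params(n); K=np.array(c['intrinsics']);R=np.array(c['R']);t=np.array(c['t'])
    v,u=np.mgrid[:480,:640]; x=(u-K[0,2])/K[0,0];y=(v-K[1,2])/K[1,1]
    P=np.stack([x*d,y*d,d],-1)
    return (P-t)@R
def proj(n,X):
    c=manip.camera_params(n); q=np.array(c['R'])@np.array(X)+c['t']; q=np.array(c['intrinsics'])@q; return q[:2]/q[2]
E
python3 - <<'E'
from h import *
np.set_printoptions(precision=1,suppress=True)
for n in ['top','scene']:
    p,d=cap(n,n+'1.png'); np.save(n+'.npy',d)
    for th in ['cover','battery_bay','tab_left','tab_far','kapton_roll','wash_bottle','multimeter']:
        for r in manip.search_frame(th,n): print(n,th,round(r['score'],2),np.array(r['location']),proj(n,r['location']))
print(manip.read_state()['t'])
E
```

```text
pics
top cover 0.75 [ 474.7 -375.9    9.5] [336.4 284.3]
top cover 0.57 [ 416.3 -728.6    2.9] [455.3 295.8]
top cover 0.53 [623.9 -30.6  72.2] [215.9 239.1]
top cover 0.23 [ 627.6 -134.2   69.1] [251.2 235.7]
top battery_bay 0.65 [591.5 -81.3  37.7] [235.2 251. ]
top tab_left 0.43 [621.2 -29.6  71.1] [215.6 240.1]
top kapton_roll 0.77 [ 681.8 -354.6   19.8] [324.5 217. ]
top wash_bottle 0.81 [770.2  45.4  85.3] [187.9 191.8]
top wash_bottle 0.71 [600.7 -80.5  33.5] [235.1 248.3]
top multimeter 0.93 [ 781.4 -220.2   34.9] [278.4 187.2]
top multimeter 0.6 [ 625.1 -135.1   68.1] [251.6 236.6]
scene cover 0.93 [ 412.6 -736.5    5.4] [460.6 357.5]
scene cover 0.81 [ 465.5 -388.5    6. ] [314.5 294.7]
scene cover 0.43 [582.  -79.4  31.5] [228.7 230.3]
scene battery_bay 0.73 [586.8 -80.8  31.5] [230.2 229.5]
scene tab_left 0.38 [621.  -44.3  60.4] [224.7 211.2]
scene tab_far 0.38 [640.8 -88.9  68.2] [242.4 208.7]
scene kapton_roll 0.82 [ 675.6 -355.1   15. ] [338.3 241.2]
scene kapton_roll 0.54 [589.  -76.5  35.8] [229.1 227.4]
scene wash_bottle 0.75 [771.2  34.   71.2] [231.  178.7]
scene wash_bottle 0.25 [619.1 -41.5  64.4] [223.3 210. ]
scene multimeter 0.8 [ 764.3 -229.1   30.7] [310.1 210.1]
0.8
```

View pics/top1.png

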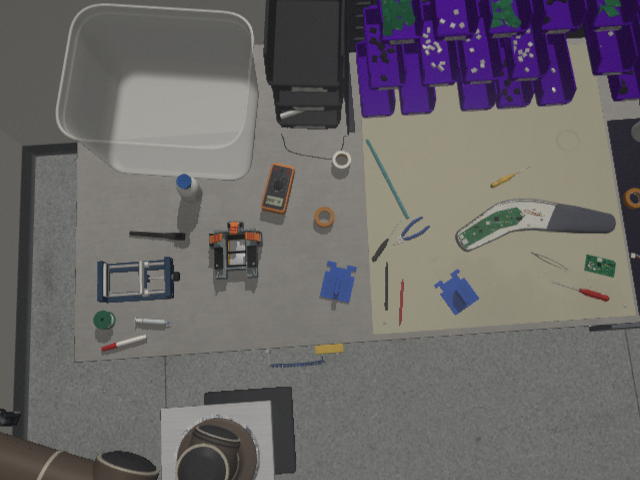

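```bash
python3 - <<'E'
import cv2
p=cv2.imread('pics/top1.png');s=cv2.imread('pics/scene1.png')
a=cv2.resize(p[210:330,180:380],(800,480),interpolation=cv2.INTER_CUBIC)
cv2.imwrite('pics/crop1.png',a)
E
```

```text
(no output)
```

View pics/crop1.png

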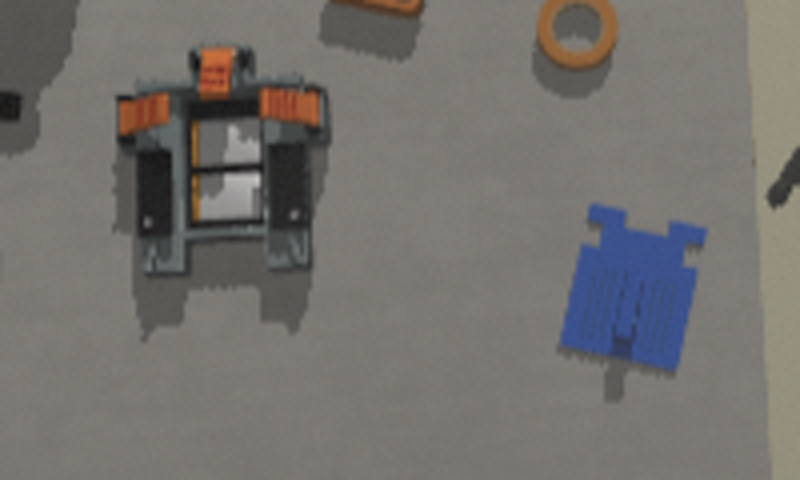

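The top view shows a blue cover at (337,283), about 606 mm from the base, and a look-alike cover at (457,292), about 838 mm away. The blue clamp frame at (135,280) is neither. I choose (337,283): its notched end points up in the image (world +x), with the ridge at the rear. The bay is at (235,250), tabs up, mouth towards the robot.

```bash
cat >> h.py <<'E'
from scipy.optimize import minimize
def rays(n,c=None):
    c=c or manip.camera_params(n); K=np.array(c['intrinsics']);R=np.array(c['R']);t=np.array(c['t'])
    v,u=np.mgrid[:480,:640].astype(float); x=(u-K[0,2])/K[0,0];y=(v-K[1,2])/K[1,1]
    if n=='wrist':
        r=np.hypot(x,y)+1e-12; s=np.tan(np.minimum(r,1.4))/r; x=x*s;y=y*s
    return np.stack([x,y,np.ones_like(x)],-1)@R, -R.T@t
def cloud(n,d,c=None):
    r,o=rays(n,c); return o+r*d[...,None]
def onplane(n,z,c=None):
    r,o=rays(n,c); return o+r*((z-o[2])/r[...,2])[...,None]
def cover_in(x,y):
    a=(abs(x)<55)&(abs(y)<45)
    return a&~((x>42)&(abs(y)<17))&~((x>23)&(x<42)&(abs(y)>32))
def fit_cover(mask,P,x0):
    # P: world xy of pixels; maximise IoU of template
    def f(q):
        c,s=np.cos(q[2]),np.sin(q[2]); dx=P[...,0]-q[0];dy=P[...,1]-q[1]
        m=cover_in(c*dx+s*dy,-s*dx+c*dy); return -(m&mask).sum()/max((m|mask).sum(),1)
    best=min((minimize(f,[x0[0]+a,x0[1]+b,x0[2]+g],method='Nelder-Mead',options=dict(initial_simplex=np.array([x0]*4)+[[a,b,g],[a+8,b,g],[a,b+8,g],[a,b,g+.1]])) for a in(-6,0,6) for b in (-6,0,6) for g in(-.15,0,.15)),key=lambda r:r.fun)
    return best.x,-best.fun
def blue(p):
    h=cv2.cvtColor(p,cv2.COLOR_RGB2HSV); return (h[...,0]>100)&(h[...,0]<130)&(h[...,1]>110)&(h[...,2]>50)
E
python3 - <<'E'
from h import *
np.set_printoptions(precision=1,suppress=True)
p=cv2.imread('pics/top1.png')[:,:,::-1].copy();d=np.load('top.npy')
P=onplane('top',6.)
m=blue(p)&(np.hypot(P[...,0]-472,P[...,1]+380)<110)
print(fit_cover(m,P,[470,-378,0.1]))
W=cloud('top',d)
b=(abs(W[...,0]-595)<120)&(abs(W[...,1]+81)<110)
h=cv2.cvtColor(p,cv2.COLOR_RGB2HSV)
lip=b&(h[...,2]<60)&(W[...,2]>42)
n,l,st,c=cv2.connectedComponentsWithStats(lip.astype(np.uint8))
for i in range(1,n):
    if st[i,4]>20:
        Q=W[l==i]; print(st[i],np.median(Q,0),cv2.minAreaRect(Q[:,:2].astype(np.float32)))
print(manip.camera_params('wrist'))
s=manip.read_state(); print(s['position'],s['tcp_rot'])
E
```

```text
(array([ 485.1, -381. ,   -0.3]), np.float64(0.9520897043832823))
[247 245  10  23 180] [ 572.1 -129.2   50.3] ((570.34716796875, -129.751708984375), (67.8940200805664, 25.29129409790039), 0.4800988435745239)
[214 246   9  24 183] [574.1 -32.   50. ] ((574.072509765625, -31.42574691772461), (25.764236450195312, 69.82832336425781), 88.9898910522461)
{'intrinsics': array([[371.6,   0. , 315.3],
       [  0. , 371.6, 238.5],
       [  0. ,   0. ,   1. ]]), 'R': array([[ 0.4,  0.9, -0. ],
       [ 0.9, -0.3,  0.3],
       [ 0.3, -0.1, -1. ]]), 't': array([-523.8,  -39.1,  378.4])}
[184.8 491.4 231.3] [[-0.9  0.4  0. ]
 [ 0.4  0.9  0. ]
 [-0.   0.  -1. ]]
```

```bash
cat >> h.py <<'E'
from scipy.spatial.transform import Rotation as Ro
def down(a,pitch=0):
    c,s=np.cos(a),np.sin(a); return np.array([[c,s,0],[s,-c,0],[0,0,-1.]])
def plan(pos,yaw):
    s=manip.read_state(); R0=np.array(s['tcp_rot']); 
    r=Ro.from_matrix(R0.T@down(yaw)).as_rotvec()/2; d=R0.T@(np.array(pos)-s['position'])/1000
    print('row',np.round(np.r_[r,d],4).tolist(),'t',s['t'])
E
python3 - <<'E'
from h import *
p=cv2.imread('pics/top1.png')[:,:,::-1].copy()
P=onplane('top',6.)
m=blue(p)&(np.hypot(P[...,0]-472,P[...,1]+380)<110)
q,i=fit_cover(m,P,[485,-381,-.3]); print(q)
g=q[:2]-20*np.array([np.cos(q[2]),np.sin(q[2])]); print(g)
plan([400,0,231],np.radians(70))
c=manip.camera_params('wrist'); s=manip.read_state(); print(np.array(s['tcp_rot']).T@(-c['R'].T@c['t']-s['position']))
E
```

```text
[ 4.84652782e+02 -3.80965331e+02 -2.94726542e-01]
[ 465.51514996 -375.15576731]
row [0.0, -0.0, 0.78, -0.3744, -0.3842, 0.0003] t 0.8
[  74.35816523   -1.07479306 -141.55354486]
```

{"fn": "carry_out", "kwargs": {"commands": "0 0 0.8 -0.374 -0.384 0 1;0 0 0.8 -0.374 -0.384 0 1;0 0 0.8 -0.374 -0.384 0 1;0 0 0.8 -0.374 -0.384 0 1;0 0 0.8 -0.374 -0.384 0 1;0 0 0.8 -0.374 -0.384 0 1;0 0 0.8 -0.374 -0.384 0 1;0 0 0.8 -0.374 -0.384 0 1"}}

```text
t: 1.6
position: [345.5, 123.0, 231.7]
tcp_rot: [[-0.005, 1.0, 0.001], [1.0, 0.005, 0.0], [0.0, 0.001, -1.0]]
force: [1.9, 1.0, -0.4]
grip_width: 85.2
grasp_force: 0.0
```

```bash
python3 -c "
from h import *
print(manip.read_state()['position'])
plan([430,-365,210],-.295)"
```

```text
[345.45390019 123.043697   231.66207669]
row [0.0002, -0.0007, 0.9356, -0.4885, 0.0819, 0.0216] t 1.6
```

{"fn": "carry_out", "kwargs": {"commands": "0 0 0.936 -0.488 0.082 0.022 1;0 0 0.936 -0.488 0.082 0.022 1;0 0 0.936 -0.488 0.082 0.022 1;0 0 0.936 -0.488 0.082 0.022 1;0 0 0.936 -0.488 0.082 0.022 1;0 0 0.936 -0.488 0.082 0.022 1;0 0 0.936 -0.488 0.082 0.022 1;0 0 0.936 -0.488 0.082 0.022 1"}}

```text
t: 2.4
position: [415.6, -270.8, 213.7]
tcp_rot: [[0.931, 0.366, 0.001], [0.366, -0.931, -0.0], [0.001, 0.001, -1.0]]
force: [1.9, 0.2, 0.4]
grip_width: 85.6
grasp_force: 0.0
```

```bash
python3 -c "
from h import *
print(manip.read_state()['position'])
plan([430,-365,210],-.295)"
```

```text
[ 415.57717606 -270.7652769   213.65758684]
row [0.0001, -0.0004, 0.3349, -0.0211, 0.093, 0.0037] t 2.4
```

{"fn": "carry_out", "kwargs": {"commands": "0 0 0.335 -0.021 0.093 0.004 0.6;0 0 0.335 -0.021 0.093 0.004 0.6;0 0 0.335 -0.021 0.093 0.004 0.6;0 0 0.335 -0.021 0.093 0.004 0.6;0 0 0.335 -0.021 0.093 0.004 0.6;0 0 0.335 -0.021 0.093 0.004 0.6;0 0 0.335 -0.021 0.093 0.004 0.6"}}

```text
t: 3.1
position: [430.9, -362.5, 209.5]
tcp_rot: [[0.959, -0.282, -0.0], [-0.282, -0.959, 0.0], [-0.0, -0.0, -1.0]]
force: [0.2, -1.4, -0.0]
grip_width: 51.1
grasp_force: 0.0
```

```bash
python3 - <<'E'
from h import *
c=manip.camera_params('wrist'); p,d=cap('wrist','w1.png')
P=onplane('wrist',6.,c); W=cloud('wrist',d,c)
m=blue(p)&(np.hypot(P[...,0]-485,P[...,1]+381)<110)
q,i=fit_cover(m,P,[485,-381,-.295]); print(q,i)
r=blue(p)&(W[...,2]>36)&(W[...,2]<46); Q=W[r]; print(r.sum(),np.median(Q,0),cv2.minAreaRect(Q[:,:2].astype(np.float32)))
g=q[:2]-20*np.array([np.cos(q[2]),np.sin(q[2])]); print(g)
plan([*g,60],q[2]);plan([*g,15],q[2])
E
```

```text
[ 4.83507724e+02 -3.83004345e+02 -2.85972746e-01] 0.9884472292931271
1082 [ 462.30435785 -378.52142574   38.64508142] ((436.5625305175781, -552.8817138671875), (374.9906311035156, 50.738895416259766), 81.02815246582031)
[ 464.31996963 -377.36252882]
row [0.0, -0.0, -0.0003, 0.0363, 0.0048, 0.1496] t 3.15
row [0.0, -0.0, -0.0003, 0.0363, 0.0048, 0.1946] t 3.15
```

View pics/w1.png

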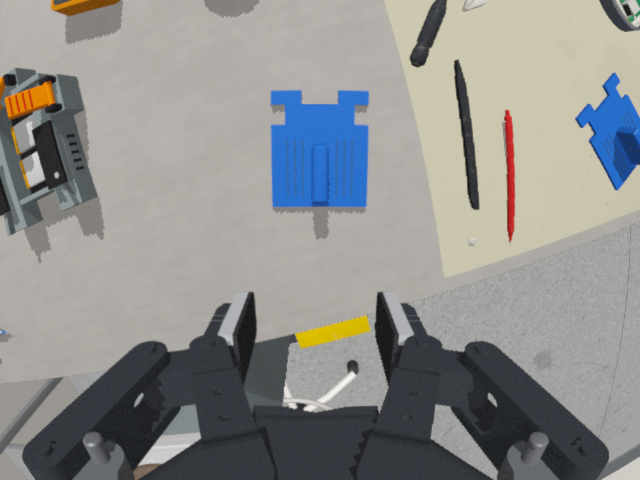

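The wrist view shows the chosen cover at (320,150), notches ahead and ridge at (320,175). The look-alike is at the right edge (612,130). Fit IoU is 0.99, so I descend.

{"fn": "carry_out", "kwargs": {"commands": "0 0 0 0.036 0.005 0.04 0.6;0 0 0 0.036 0.005 0.09 0.6;0 0 0 0.036 0.005 0.13 0.6;0 0 0 0.036 0.005 0.16 0.6;0 0 0 0.036 0.005 0.18 0.6;0 0 0 0.036 0.005 0.192 0.6;0 0 0 0.036 0.005 0.194 0.6;0 0 0 0.036 0.005 0.194 0.4"}}

```text
t: 3.95
position: [464.3, -377.8, 16.2]
tcp_rot: [[0.959, -0.284, 0.001], [-0.284, -0.959, -0.0], [0.001, 0.0, -1.0]]
force: [0.4, -0.8, -0.3]
grip_width: 38.0
grasp_force: 0.0
```

{"fn": "carry_out", "kwargs": {"commands": "0 0 0 0 0 0 0;0 0 0 0 0 0 0;0 0 0 0 0 0 0;0 0 0 0 0 0 0;0 0 0 0 0 0 0;0 0 0 0 0 0 0", "grip_force": 60}}

```text
t: 4.55
position: [464.9, -378.4, 17.3]
tcp_rot: [[0.959, -0.284, 0.002], [-0.284, -0.959, -0.002], [0.003, 0.001, -1.0]]
force: [-0.4, -0.0, 6.7]
grip_width: 13.1
grasp_force: 60.5
```

{"fn": "carry_out", "kwargs": {"commands": "0 0 0 0 0 -0.02 0;0 0 0 0 0 -0.06 0;0 0 0 0 0 -0.1 0;0 0 0 0 0 -0.14 0;0 0 0 0 0 -0.15 0;0 0 0 0 0 -0.15 0;0 0 0 0 0 -0.15 0"}}

```text
t: 5.25
position: [463.6, -377.3, 164.3]
tcp_rot: [[0.959, -0.284, -0.001], [-0.284, -0.959, 0.001], [-0.001, -0.001, -1.0]]
force: [-0.3, 0.2, -1.8]
grip_width: 12.8
grasp_force: 59.6
```

```bash
python3 - <<'E'
from h import *
s=manip.read_state(); print(s['position'],s['tcp_rot'],s['grip_width'],s['grasp_force'],s['t'])
# view bay from near side, off to get both
plan([465,-85,165],-.03)
E
```

```text
[ 463.57295625 -377.27380096  164.29222754] [[ 9.58752910e-01 -2.84238695e-01 -1.10551973e-03]
 [-2.84237819e-01 -9.58753398e-01  8.85190336e-04]
 [-1.31152615e-03 -5.34448293e-04 -9.99998997e-01]] 12.805868013992901 59.60375189781189 5.25
row [-0.0004, 0.0006, -0.1291, -0.0817, -0.2806, -0.0005] t 5.25
```

{"fn": "carry_out", "kwargs": {"commands": "0 0 -0.129 -0.082 -0.281 0 0;0 0 -0.129 -0.082 -0.281 0 0;0 0 -0.129 -0.082 -0.281 0 0;0 0 -0.129 -0.082 -0.281 0 0;0 0 -0.129 -0.082 -0.281 0 0;0 0 -0.129 -0.082 -0.281 0 0;0 0 -0.129 -0.082 -0.281 0 0;0 0 -0.129 -0.082 -0.281 0 0"}}

```text
t: 6.05
position: [464.3, -83.8, 163.8]
tcp_rot: [[1.0, -0.028, -0.003], [-0.028, -1.0, 0.0], [-0.003, -0.0, -1.0]]
force: [-0.5, -0.6, -1.2]
grip_width: 12.5
grasp_force: 59.6
```

```bash
python3 - <<'E'
from h import *
np.set_printoptions(precision=2,suppress=True)
s=manip.read_state(); print(s['position'],s['tcp_rot'])
c=manip.camera_params('wrist'); p,d=cap('wrist','w2.png'); W=cloud('wrist',d,c)
np.savez('w2.npz',p=p,d=d,W=W)
h=cv2.cvtColor(p,cv2.COLOR_RGB2HSV)
P50=onplane('wrist',50.,c)
lip=(abs(W[...,0]-572)<70)&(abs(W[...,1]+81)<110)&(h[...,2]<70)&(W[...,2]>45)&(W[...,2]<56)
n,l,st,cc=cv2.connectedComponentsWithStats(lip.astype(np.uint8))
for i in range(1,n):
    if st[i,4]>100:
        Q=P50[l==i][:,:2]; print(st[i],np.median(W[l==i],0),cv2.minAreaRect(Q.astype(np.float32)))
E
```

```text
[464.26 -83.75 163.75] [[ 1.   -0.03 -0.  ]
 [-0.03 -1.    0.  ]
 [-0.   -0.   -1.  ]]
[398  23  19  12 148] [ 609.47 -151.68   52.33] ((610.3778686523438, -152.37184143066406), (12.93526840209961, 7.249082088470459), 83.56800842285156)
[198  26  19  12 152] [612.44 -14.99  52.28] ((612.8456420898438, -14.246889114379883), (7.752559661865234, 13.117142677307129), 1.097194790840149)
[ 360   38   38   92 3159] [ 570.56 -130.78   48.97] ((569.932373046875, -130.97389221191406), (25.598873138427734, 64.03153228759766), 88.10848999023438)
[ 218   40   38   92 3115] [572.56 -34.77  48.91] ((571.8814086914062, -34.49565505981445), (25.312868118286133, 64.14000701904297), 89.46003723144531)
```

View pics/w2.png

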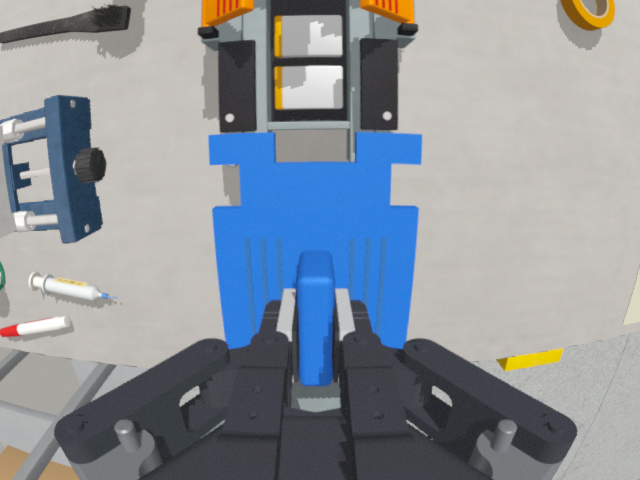

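The wrist view shows the held cover level (leading corners at (210,135) and (420,135)), and the bay ahead with lips at (237,85) and (378,85). Next I measure the cover's pose in the hand from the same picture.

```bash
cat >> h.py <<'E'
def hand_cover(p,d,c,s,zp=None):
    W=cloud('wrist',d,c); T=np.array(s['position'])
    # plate points ahead of the ridge
    g=blue(p)&(abs(W[...,1]-T[1])<40)&(W[...,0]>T[0]+28)&(W[...,0]<T[0]+60)&(abs(W[...,2]-T[2])<40)
    Q=W[g]; A=np.c_[Q[:,:2]-T[:2],np.ones(len(Q))]; k=np.linalg.lstsq(A,Q[:,2],rcond=None)[0]
    z=np.median(Q[:,2]); print('plate n',g.sum(),'z',z,'rel tcp',z-T[2],'slopes',k[:2])
    P=onplane('wrist',z,c)
    v=np.zeros(p.shape[:2],bool); v[:330]=True
    front=(P[...,0]>T[0]+25)&(P[...,0]<T[0]+110)&(abs(P[...,1]-T[1])<75)&v
    def f(q):
        cc,ss=np.cos(q[2]),np.sin(q[2]); dx=P[...,0]-q[0];dy=P[...,1]-q[1]
        m=cover_in(cc*dx+ss*dy,-ss*dx+cc*dy)&front; b=blue(p)&front
        return -(m&b).sum()/(m|b).sum()
    b=min((minimize(f,[T[0]+20+a,T[1]+e,-.02],method='Nelder-Mead',options=dict(initial_simplex=[[T[0]+20+a,T[1]+e,-.02],[T[0]+26+a,T[1]+e,-.02],[T[0]+20+a,T[1]+e+6,-.02],[T[0]+20+a,T[1]+e,.06]])) for a in(-4,0,4) for e in(-4,0,4)),key=lambda r:r.fun)
    print('cover',b.x,-b.fun); return b.x
E
python3 - <<'E'
from h import *
z=np.load('w2.npz'); c=manip.camera_params('wrist'); s=manip.read_state()
q=hand_cover(z['p'],z['d'],c,s)
W=z['W']; p=z['p']
# tab orange points
h=cv2.cvtColor(p,cv2.COLOR_RGB2HSV)
o=(h[...,0]<18)&(h[...,1]>150)&(W[...,0]>590)&(W[...,0]<700)&(abs(W[...,1]+83)<90)
for sg in (-1,1):
    Q=W[o&(sg*(W[...,1]+83)>20)]; print(Q.min(0),Q.max(0),Q.mean(0))
E
```

```text
plate n 12173 z 151.47278379013292 rel tcp -12.556827001371516 slopes [-0.00407878 -0.00065777]
cover [ 4.83801994e+02 -8.65330957e+01 -2.51252589e-02] 0.9814854111405835
[ 613.90289202 -160.67054385   37.19370895] [ 632.6245513  -116.78627516   80.88731984] [ 618.16309515 -134.84817718   67.27463384]
[590.7456992  -60.36390792   6.06362838] [639.86224137 -10.42501554  80.50977534] [621.18531134 -31.3730857   66.11750514]
```

{"fn": "carry_out", "kwargs": {"commands": "0 0 0 -0.04 -0.005 0.01 0;0 0 0 -0.04 -0.005 0.04 0;0 0 0 -0.04 -0.005 0.07 0;0 0 0 -0.04 -0.005 0.09 0;0 0 0 -0.04 -0.005 0.1 0;0 0 0 -0.04 -0.005 0.1 0;0 0 0 -0.04 -0.005 0.1 0"}}

```text
t: 6.8
position: [425.7, -79.3, 65.9]
tcp_rot: [[1.0, -0.031, 0.0], [-0.031, -1.0, -0.0], [0.0, 0.0, -1.0]]
force: [-0.5, 0.3, -1.1]
grip_width: 12.8
grasp_force: 59.6
```

```bash
cat >> h.py <<'E'
def lips(p,d,c):
    h=cv2.cvtColor(p,cv2.COLOR_RGB2HSV); W=cloud('wrist',d,c)
    P50=onplane('wrist',50.,c)
    lip=(abs(W[...,0]-572)<60)&(abs(W[...,1]+81)<80)&(h[...,2]<70)&(W[...,2]>43)&(W[...,2]<56)
    n,l,st,cc=cv2.connectedComponentsWithStats(lip.astype(np.uint8)); C=[]
    for i in range(1,n):
        if st[i,4]>1000:
            r=cv2.minAreaRect(P50[l==i][:,:2].astype(np.float32)); print(st[i],np.median(W[l==i],0),r); C.append(r[0])
    C=np.array(sorted(C,key=lambda a:a[1])); v=C[1]-C[0]; m=C.mean(0); a=np.arctan2(-v[0],v[1])
    B=m+22.5*np.array([np.cos(a),np.sin(a)]); print('bay',B,a); return B,a
E
python3 - <<'E'
from h import *
s=manip.read_state(); print(s['position'],s['tcp_rot'])
c=manip.camera_params('wrist'); p,d=cap('wrist','w3.png')
B,a=lips(p,d,c); q=hand_cover(p,d,c,s)
R=np.array([[np.cos(a),-np.sin(a)],[np.sin(a),np.cos(a)]]); print('cover in bay',R.T@(q[:2]-B),q[2]-a)
E
```

```text
[425.71507493 -79.31150762  65.94847427] [[ 9.99506569e-01 -3.14101754e-02  1.39337040e-04]
 [-3.14101630e-02 -9.99506575e-01 -9.00286287e-05]
 [ 1.42096103e-04  8.56076066e-05 -9.99999986e-01]]
[ 171    0   57   55 2754] [551.14106376 -34.39679425  48.84555195] ((551.5462036132812, -34.137474060058594), (25.979719161987305, 26.62728500366211), 89.11121368408203)
[ 391    0   59   50 2468] [ 547.65029699 -129.81154995   48.89439481] ((548.46533203125, -129.8610382080078), (26.039884567260742, 24.068788528442383), 89.4555435180664)
bay [572.49412322 -82.72304589] -0.032173984176893246
plate n 12160 z 53.52449599976923 rel tcp -12.42397826935101 slopes [-0.00225447 -0.00064475]
cover [ 4.45042725e+02 -8.12799598e+01 -2.64047573e-02] 0.9825510474675152
cover in bay [-127.43185955   -2.6575726 ] 0.00576922688776093
```

View pics/w3.png

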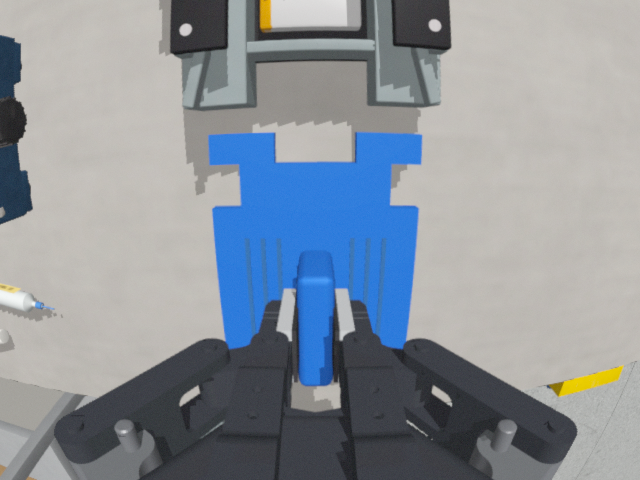

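The wrist view shows the bay mouth ahead (flares at rows 50–105, columns 185–440), with the held cover slightly right of its centre line. I shift left 2 mm, lower, then enter.

{"fn": "carry_out", "kwargs": {"commands": "0 0 0 0 -0.002 0.006 0;0 0 0 0 -0.002 0.011 0;0 0 0 0 -0.002 0.0115 0;0 0 0 0 -0.002 0.0115 0;0 0 0 0 -0.002 0.0115 0"}}

```text
t: 7.35
position: [425.5, -76.6, 54.1]
tcp_rot: [[1.0, -0.03, 0.0], [-0.03, -1.0, -0.0], [0.0, 0.0, -1.0]]
force: [-0.4, 0.1, -1.7]
grip_width: 12.9
grasp_force: 59.6
```

```bash
python3 - <<'E'
from h import *
for k in range(3):
    s=manip.read_state(); print(s['position'],s['force'],s['t'])
    c=manip.camera_params('wrist'); p,d=cap('wrist')
    W=cloud('wrist',d,c)
    h=cv2.cvtColor(p,cv2.COLOR_RGB2HSV)
q=hand_cover(p,d,c,s)
# grey side flank edges at ledge/wall: lateral extents of raised structure for x in 518..540
g=(W[...,0]>516)&(W[...,0]<545)&(abs(W[...,1]+82)<90)&(W[...,2]>25)
for x in range(516,545,4):
    m=g&(abs(W[...,0]-x)<2); 
    Y=W[m]; 
    for zl,zh in((29,38),(40,56)):
        y=Y[(Y[:,2]>zl)&(Y[:,2]<zh)][:,1]; L=y[y>-82];r=y[y<-82]
        if len(L)>5 and len(r)>5: print(x,zl,'L',L.min().round(1),L.max().round(1),'R',r.min().round(1),r.max().round(1),'mid',((L.min()+r.max())/2).round(1),((L.max()+r.min())/2).round(1))
E
```

```text
[425.52272945 -76.6036283   54.14815582] [-0.42722667  0.07526548 -1.66425406] 7.35
[425.55945282 -76.61880561  54.17366582] [ 0.3059127  -0.19856869 -1.98325561] 7.4
[425.55952807 -76.6433903   54.18050537] [-0.83367902 -0.00234144 -0.72957399] 7.45
plate n 12166 z 41.78709160775507 rel tcp -12.393413762348729 slopes [-0.00130872 -0.00035858]
cover [ 4.44621683e+02 -7.83832353e+01 -2.90371080e-02] 0.9842242711719874
516 29 L -51.6 -28.1 R -142.9 -111.2 mid -81.4 -85.5
516 40 L -29.7 -23.2 R -139.4 -132.5 mid -81.1 -81.3
520 29 L -51.7 -20.0 R -143.5 -111.2 mid -81.5 -81.8
520 40 L -30.9 -23.0 R -139.2 -131.9 mid -81.4 -81.1
524 29 L -52.0 -19.5 R -143.4 -111.2 mid -81.6 -81.5
524 40 L -31.7 -24.8 R -138.1 -130.9 mid -81.3 -81.5
528 29 L -51.8 -19.6 R -144.0 -111.4 mid -81.6 -81.8
528 40 L -32.9 -25.9 R -137.2 -130.3 mid -81.6 -81.5
532 29 L -52.1 -19.7 R -143.7 -111.4 mid -81.8 -81.7
532 40 L -34.0 -26.9 R -135.9 -129.4 mid -81.7 -81.4
536 29 L -52.0 -19.9 R -144.1 -97.1 mid -74.5 -82.0
536 40 L -35.1 -28.1 R -143.9 -118.2 mid -76.7 -86.0
540 29 L -81.9 -19.9 R -129.2 -82.2 mid -82.0 -74.5
540 40 L -46.3 -19.9 R -143.9 -117.5 mid -81.9 -81.9
544 29 L -81.9 -34.7 R -120.5 -82.3 mid -82.1 -77.6
544 40 L -46.5 -19.8 R -144.0 -117.7 mid -82.1 -81.9
```

{"fn": "carry_out", "kwargs": {"commands": "0 0 -0.003 0 0.001 0.001 0;0 0 -0.003 0.01 0.001 0.001 0;0 0 -0.003 0.02 0.001 0.001 0;0 0 -0.003 0.03 0.001 0.001 0;0 0 -0.003 0.04 0.001 0.001 0;0 0 -0.003 0.05 0.001 0.001 0;0 0 -0.003 0.06 0.001 0.001 0;0 0 -0.003 0.06 0.001 0.001 0"}}

```text
t: 8.3
position: [486.9, -79.6, 53.0]
tcp_rot: [[1.0, -0.024, 0.001], [-0.024, -1.0, -0.0], [0.001, 0.0, -1.0]]
force: [-0.0, 0.2, -0.8]
grip_width: 12.7
grasp_force: 59.6
```

```bash
python3 - <<'E'
from h import *
s=manip.read_state(); print(s['position'],s['force'],s['torque'],s['t'])
c=manip.camera_params('wrist'); p,d=cap('wrist','w4.png')
q=hand_cover(p,d,c,s); lips(p,d,c)
E
```

```text
[486.92259755 -79.55039694  52.95003155] [-0.02448841  0.23745187 -0.79243713] [ 0.00090128  0.00122844 -0.0076783 ] 8.3
plate n 12173 z 40.52144991842931 rel tcp -12.428581634180894 slopes [-0.00349909 -0.00078669]
cover [ 5.06757306e+02 -8.14472229e+01 -1.76265259e-02] 0.9234949832775919
[ 402   32   64  158 8800] [ 569.46552148 -129.93879969   48.91378587] ((569.669921875, -130.21783447265625), (25.923154830932617, 63.70479965209961), 88.51870727539062)
[ 163   34   65  157 8967] [572.03216305 -34.99669805  48.87052131] ((571.5408325195312, -34.684513092041016), (25.95179557800293, 63.69878387451172), 89.03904724121094)
bay [593.10106376 -82.89172603] -0.019581351205234184
```

View pics/w4.png

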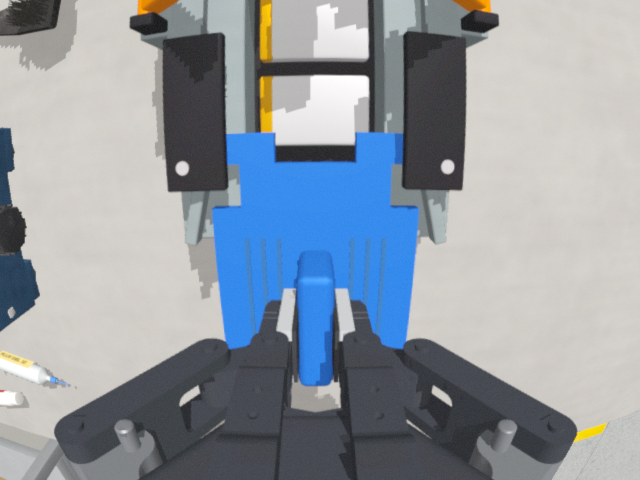

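The wrist view shows the cover's leading corners (230,150) and (400,150) under both lips, centred, with no contact force. I continue the slide.

{"fn": "carry_out", "kwargs": {"commands": "0 0 0 0.012 0 0.001 0;0 0 0 0.024 0 0.001 0;0 0 0 0.036 0 0.001 0;0 0 0 0.048 0 0.001 0;0 0 0 0.06 0 0.001 0;0 0 0 0.07 0 0.001 0;0 0 0 0.078 0 0.001 0;0 0 0 0.08 0 0.001 0"}}

```text
t: 9.15
position: [566.3, -81.4, 51.9]
tcp_rot: [[1.0, -0.024, 0.0], [-0.024, -1.0, -0.0], [0.0, 0.0, -1.0]]
force: [0.0, -0.6, -0.6]
grip_width: 12.8
grasp_force: 59.6
```

{"fn": "carry_out", "kwargs": {"commands": "0 0 0 0.002 0 0.001 0;0 0 0 0.004 0 0.001 0;0 0 0 0.006 0 0.001 0;0 0 0 0.008 0 0.001 0;0 0 0 0.008 0 0.001 0"}}

```text
t: 9.65
position: [573.6, -81.6, 51.3]
tcp_rot: [[1.0, -0.024, 0.0], [-0.024, -1.0, -0.0], [0.0, 0.0, -1.0]]
force: [-2.5, 0.6, 3.1]
grip_width: 12.8
grasp_force: 60.2
```

{"fn": "carry_out", "kwargs": {"commands": "0 0 0 0.002 0 -0.0005 0;0 0 0 0.003 0 -0.0005 0;0 0 0 0.003 0 -0.0005 0"}}

```text
t: 9.95
position: [574.4, -81.8, 51.4]
tcp_rot: [[1.0, -0.024, -0.004], [-0.024, -1.0, -0.0], [-0.004, 0.001, -1.0]]
force: [-8.6, -0.3, 5.2]
grip_width: 13.0
grasp_force: 60.8
```

{"fn": "carry_out", "kwargs": {"commands": "0 0 0 0.002 0 0 0;0 0 0 0.003 0 0 0;0 0 0 0.003 0 0 0"}}

```text
t: 10.25
position: [574.4, -81.8, 51.4]
tcp_rot: [[1.0, -0.024, -0.009], [-0.024, -1.0, -0.0], [-0.009, 0.001, -1.0]]
force: [-19.8, -1.4, 13.3]
grip_width: 12.6
grasp_force: 61.9
```

```bash
python3 - <<'E'
from h import *
s=manip.read_state(); print(s['position'],s['force'],s['torque'],s['t'])
c=manip.camera_params('wrist'); p,d=cap('wrist','w5.png'); lips(p,d,c)
E
```

```text
[574.42072779 -81.83210357  51.36503523] [-19.78280524  -1.41353448  13.30130842] [-0.09236273  3.376736    0.16812367] 10.25
[ 171  241   68  108 5396] [583.11354423 -34.95601827  48.80556702] ((579.8992919921875, -34.88410568237305), (25.737457275390625, 52.620601654052734), 89.0816650390625)
[ 390  240   66  109 5508] [ 581.10109473 -130.1957579    48.88841299] ((577.800537109375, -130.31369018554688), (25.614133834838867, 53.06061553955078), 88.88166046142578)
bay [601.34447513 -83.09361421] -0.02198916213706505
```

View pics/w5.png

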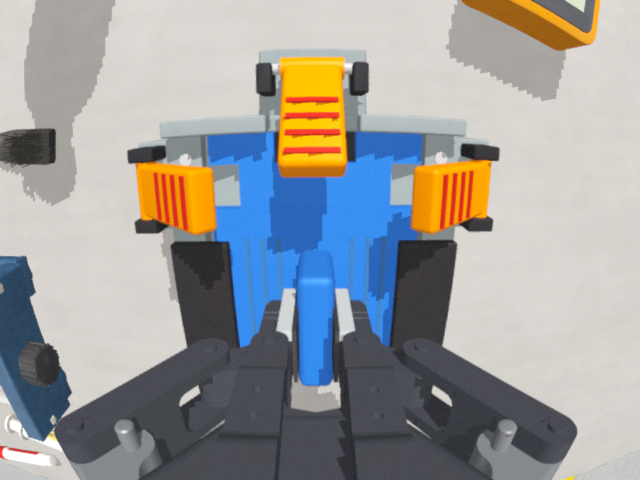

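The wrist view shows the leading edge against the end wall (row 132) and side notches under the left and right tabs (225,185) and (400,185). The push stopped firmly at 20 N. I relax, release, and rise.

{"fn": "carry_out", "kwargs": {"commands": "0 0 0 -0.002 0 -0.001 0;0 0 0 -0.004 0 -0.001 0;0 0 0 -0.004 0 -0.001 0.4;0 0 0 -0.004 0 -0.001 0.4;0 0 0 -0.004 0 -0.001 0.4;0 0 0 -0.004 0 -0.001 0.4", "grip_force": 40}}

```text
t: 10.9
position: [575.8, -81.6, 52.6]
tcp_rot: [[1.0, -0.024, 0.001], [-0.024, -1.0, -0.0], [0.001, -0.0, -1.0]]
force: [-0.3, 0.3, 0.5]
grip_width: 34.3
grasp_force: 0.0
```

```bash
python3 - <<'E'
from h import *
s=manip.read_state(); print(s['position'],s['force'],s['grip_width'],s['t'])
plan([574,-82,150],-.022)
E
```

```text
[575.778357   -81.61632423  52.6143243 ] [-0.28667456  0.26387073  0.45444132] 34.324444296729126 10.9
row [0.0, -0.0003, -0.001, -0.0017, 0.0004, -0.0974] t 10.9
```

{"fn": "carry_out", "kwargs": {"commands": "0 0 0 0 0 -0.03 0.4;0 0 0 0 0 -0.06 0.4;0 0 0 0 0 -0.1 0.2;0 0 0 0 0 -0.11 0;0 0 0 0 0 -0.11 0;0 0 0 0 0 -0.11 0;0 0 0 0 0 -0.11 0"}}

```text
t: 11.6
position: [574.5, -81.5, 160.6]
tcp_rot: [[1.0, -0.024, -0.003], [-0.024, -1.0, 0.0], [-0.003, -0.0, -1.0]]
force: [-1.0, 0.5, -0.0]
grip_width: 0.2
grasp_force: 0.0
```

```bash
cat >> h.py <<'E'
def bayP(B,a,x,y): return [B[0]+x*np.cos(a)-y*np.sin(a),B[1]+x*np.sin(a)+y*np.cos(a)]
E
python3 - <<'E'
from h import *
s=manip.read_state(); print(s['position'],s['force'],s['grip_width'],s['t'])
c=manip.camera_params('wrist'); p,d=cap('wrist','w6.png'); W=cloud('wrist',d,c)
try: lips(p,d,c)
except Exception as e: print(e)
P=onplane('wrist',40.,c); T=np.array([574.4+19.8,-83.3])
b=blue(p)&(W[...,2]<46)
def f(q):
    cc,ss=np.cos(q[2]),np.sin(q[2]); dx=P[...,0]-q[0];dy=P[...,1]-q[1]; x=cc*dx+ss*dy;y=-ss*dx+cc*dy
    fr=(x>10)&(x<75)&(abs(y)<60)&((abs(y)<34)|(x>22)); 
    hh=cv2.cvtColor(p,cv2.COLOR_RGB2HSV); fr&=~((hh[...,0]<25)&(hh[...,1]>120))
    m=cover_in(x,y)&fr; bb=b&fr; return -(m&bb).sum()/(m|bb).sum()
r=min((minimize(f,[594+i,-83+j,-.022],method='Nelder-Mead',options=dict(initial_simplex=[[594+i,-83+j,-.022],[598+i,-83+j,-.022],[594+i,-79+j,-.022],[594+i,-83+j,.02]])) for i in(-3,0,3) for j in (-3,0,3)),key=lambda r:r.fun); print('cover',r.x,r.fun)
B=[594.0,-83.3];a=-.022
for n,x,y in(('L',34,44),('R',34,-44),('F',54,0)):
    print(n,bayP(B,a,x,y)); plan([*bayP(B,a,x,y),110],a)
E
```

```text
[574.4681195  -81.5304043  160.57537121] [-1.00411164  0.48797912 -0.01612522] 0.1564694460668206 11.6
[ 228  195   39   86 2791] [575.19017183 -34.52464281  48.82779515] ((573.0331420898438, -34.2859001159668), (25.059192657470703, 64.27884674072266), 89.12940979003906)
[ 364  194   38   86 2803] [ 573.42030539 -130.56779449   48.9035984 ] ((571.3379516601562, -130.7595672607422), (25.03800392150879, 64.18167877197266), 88.92623138427734)
bay [594.68207414 -82.91803221] -0.017569726992038497
cover [ 5.93439865e+02 -8.35126335e+01 -2.37432600e-02] -0.9686874203531768
L [np.float64(628.9596942484136), np.float64(-40.0585872333311)]
row [-0.0002, 0.0015, -0.0011, 0.0536, -0.0427, 0.0505] t 11.65
R [np.float64(627.023850415301), np.float64(-128.0372920922559)]
row [-0.0002, 0.0015, -0.0011, 0.0538, 0.0453, 0.0505] t 11.65
F [np.float64(647.9869325270674), np.float64(-84.4879041703191)]
row [-0.0002, 0.0015, -0.0011, 0.0737, 0.0012, 0.0504] t 11.65
```

View pics/w6.png

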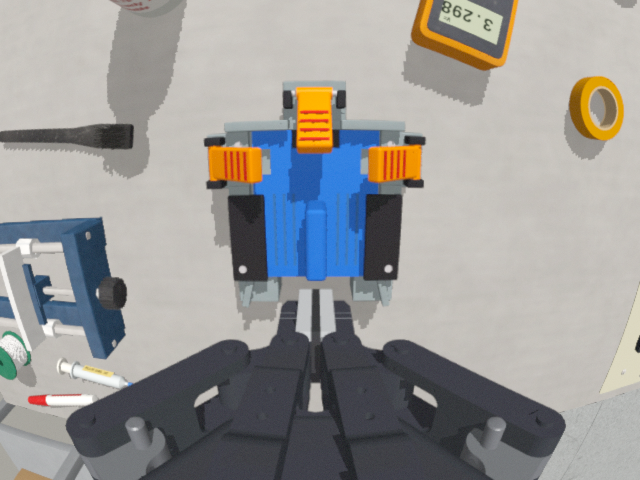

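The wrist view shows the cover home, edge at the wall (row 130), with all three tabs up: left (235,163), right (395,163), far (314,120). I press left first.

{"fn": "carry_out", "kwargs": {"commands": "0 0 0 0.03 -0.025 0.02 0;0 0 0 0.054 -0.043 0.05 0;0 0 0 0.054 -0.043 0.06 0;0 0 0 0.054 -0.043 0.07 0;0 0 0 0.054 -0.043 0.08 0;0 0 0 0.054 -0.043 0.09 0;0 0 0 0.054 -0.043 0.098 0;0 0 0 0.054 -0.043 0.104 0"}}

```text
t: 12.45
position: [630.3, -40.5, 58.6]
tcp_rot: [[1.0, -0.025, 0.001], [-0.025, -1.0, -0.0], [0.001, 0.0, -1.0]]
force: [-0.4, -1.1, 2.6]
grip_width: 0.3
grasp_force: 1.1
```

{"fn": "carry_out", "kwargs": {"commands": "0 0 0 0 0 0.003 0;0 0 0 0 0 0.005 0;0 0 0 0 0 0.007 0;0 0 0 0 0 0.007 0"}}

```text
t: 12.85
position: [630.4, -40.1, 52.0]
tcp_rot: [[1.0, -0.024, 0.0], [-0.024, -1.0, -0.0], [0.0, 0.0, -1.0]]
force: [-1.4, -1.7, 4.3]
grip_width: -0.0
grasp_force: 2.0
```

{"fn": "carry_out", "kwargs": {"commands": "0 0 0 0 0 0.002 0;0 0 0 0 0 0.004 0;0 0 0 0 0 0.004 0"}}

```text
t: 13.15
position: [630.7, -40.1, 51.5]
tcp_rot: [[1.0, -0.024, 0.003], [-0.024, -1.0, -0.0], [0.003, 0.0, -1.0]]
force: [-9.0, -1.6, 24.5]
grip_width: -0.1
grasp_force: 12.1
```

{"fn": "carry_out", "kwargs": {"commands": "0 0 0 0 0 -0.03 0;0 0 0 0 0 -0.065 0;0 0 0 0 0.045 -0.065 0;0 0 0 0 0.088 -0.065 0;0 0 0 0 0.088 -0.065 0;0 0 0 0 0.088 -0.045 0;0 0 0 0 0.088 -0.03 0;0 0 0 0 0.088 -0.02 0"}}

```text
t: 13.95
position: [627.9, -127.2, 66.3]
tcp_rot: [[1.0, -0.024, -0.001], [-0.024, -1.0, 0.001], [-0.001, -0.001, -1.0]]
force: [-0.7, 0.7, 3.0]
grip_width: -0.0
grasp_force: 1.2
```

{"fn": "carry_out", "kwargs": {"commands": "0 0 0 0 0 0.008 0;0 0 0 0 0 0.014 0;0 0 0 0 0 0.018 0;0 0 0 0 0 0.02 0;0 0 0 0 0 0.02 0"}}

```text
t: 14.45
position: [628.6, -127.2, 51.6]
tcp_rot: [[1.0, -0.024, 0.003], [-0.024, -1.0, 0.001], [0.003, -0.001, -1.0]]
force: [-8.1, 4.9, 23.4]
grip_width: -0.1
grasp_force: 11.6
```

{"fn": "carry_out", "kwargs": {"commands": "0 0 0 0 0 -0.03 0;0 0 0 0 0 -0.065 0;0 0 0 0.02 -0.044 -0.065 0;0 0 0 0.02 -0.044 -0.065 0;0 0 0 0.02 -0.044 -0.05 0;0 0 0 0.02 -0.044 -0.04 0;0 0 0 0.02 -0.044 -0.03 0;0 0 0 0.02 -0.044 -0.02 0"}}

```text
t: 15.25
position: [649.1, -84.7, 66.7]
tcp_rot: [[1.0, -0.025, -0.0], [-0.025, -1.0, -0.0], [-0.0, 0.0, -1.0]]
force: [-0.7, 0.1, 3.1]
grip_width: -0.1
grasp_force: 1.2
```

{"fn": "carry_out", "kwargs": {"commands": "0 0 0 0 0 0.008 0;0 0 0 0 0 0.014 0;0 0 0 0 0 0.018 0;0 0 0 0 0 0.02 0;0 0 0 0 0 0.02 0"}}

```text
t: 15.75
position: [648.8, -84.7, 51.6]
tcp_rot: [[1.0, -0.025, 0.002], [-0.025, -1.0, -0.001], [0.002, 0.001, -1.0]]
force: [-12.2, 1.8, 25.0]
grip_width: 0.0
grasp_force: 12.8
```

Then rise, back off, and check.

{"fn": "carry_out", "kwargs": {"commands": "0 0 0 0 0 -0.03 0;0 0 0 0 0 -0.07 0;0 0 0 -0.03 0 -0.11 0;0 0 0 -0.08 0 -0.12 0;0 0 0 -0.1 0 -0.12 0;0 0 0 -0.1 0 -0.12 0;0 0 0 -0.1 0 -0.12 0"}}

```text
t: 16.45
position: [549.7, -82.2, 167.7]
tcp_rot: [[1.0, -0.024, 0.001], [-0.024, -1.0, -0.0], [0.001, 0.0, -1.0]]
force: [-0.2, 0.4, 0.7]
grip_width: -0.2
grasp_force: 0.0
```

```bash
python3 - <<'E'
from h import *
s=manip.read_state(); print(s['position'],s['force'],s['t'])
c=manip.camera_params('wrist'); p,d=cap('wrist'); W=cloud('wrist',d,c)
cv2.imwrite('pics/w7.png',cv2.resize(p[60:340,160:480,::-1],(640,560)))
h=cv2.cvtColor(p,cv2.COLOR_RGB2HSV); o=(h[...,0]<18)&(h[...,1]>150)
B=[594,-83.3];a=-.022
for x,y in((34,44),(34,-44),(54,0)):
    X=bayP(B,a,x,y); m=o&(np.hypot(W[...,0]-X[0],W[...,1]-X[1])<14); Q=W[m]
    k=np.linalg.lstsq(np.c_[Q[:,:2]-X,np.ones(len(Q))],Q[:,2],rcond=None)[0]; print(m.sum(),Q[:,2].min(),Q[:,2].max(),k)
E
```

```text
[549.70780027 -82.16104723 167.7401643 ] [-0.21475466  0.42419079  0.73523884] 16.45
412 48.51719199842495 53.62921262600929 [ 3.31167058e-03 -1.05282140e-02  5.12381031e+01]
410 48.467912074227684 53.74753837925954 [-7.56166497e-03 -5.34161157e-03  5.13083620e+01]
402 5.094335468835595 53.450004986311654 [-3.72129515e-02  3.33271688e-01  4.92550105e+01]
```

View pics/w7.png

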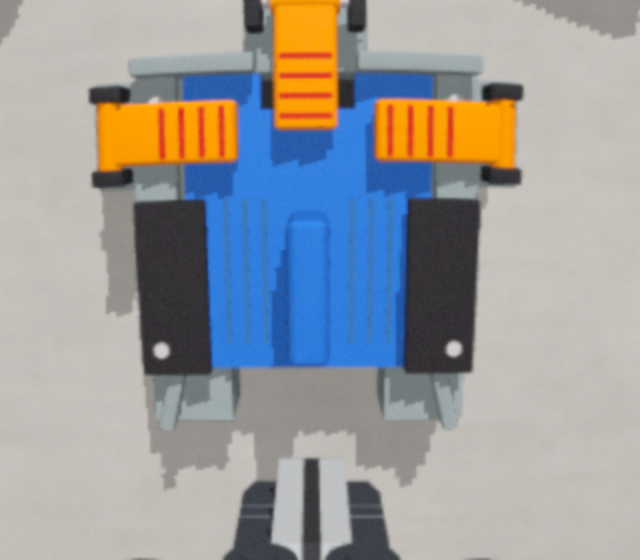

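The crop shows all three tabs flat: left (165,130), right (445,130), far (305,65). The cover is home under the lips, the gripper is clear, and the bystanders were never approached.

```bash
python3 -c "
from cell import manip
print(manip.finish_job())"
```

```text
the job is handed in; nothing more can be done
None
```

The cover is fully home against the end wall and the left, right and far tabs were pressed flat in that order; I handed the job in at about 16.5 s with the gripper clear and the bystanders never approached.

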